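Blow off a slide tray with the two-stage bench air gun

ROBOT

A 6-joint arm with a two-finger parallel gripper is mounted at the origin on the work surface; the furniture and walls round the work are solid. World frame = base frame: x ahead of the robot, y to its left, z up, the work surface at z = 0. Lengths are in m, angles in rad, forces in N, time in s.
With the tool pointing down it reaches from about 0.375 to 0.9 m from the base axis. Payload 3.1 kg.
Tool frame: the origin (TCP) lies on the centre line of the jaws, within the pads' length; the fingertips stand manip.finger_overhang ahead of it and the grasp point (between the pads) lies 11 mm behind it (manip.finger_overhang is the distance from the TCP to the fingertips, in m); y points along the fingers, z is the direction in which the jaws open and shut, and the axes are right-handed (so a half turn about y gives the same grasp; the last joint's range is limited). The gripper opens to 85 mm and grips with 20 to 120 N. Pads are 22 mm wide; open, the fingers measure 114 mm over their backs; the gripper's body (76 mm by 85 mm) begins 54 mm behind the grasp point. The pads swing forward as they close: fully open they stand 13 mm farther back than shut.
Start: joints at [-0.178, 0.527, 1.433, -0, 1.181, -0.178], TCP at [0.625, 0, 0.239] pointing down, gripper open.
Joint ranges: [-3.08, 3.08], [-0.75, 2.2], [0.22, 2.44], [-1.43, 4.57], [0, 2.65], [-2.85, 2.85]. Speed limits (rad/s): [2.79, 2.79, 3.14, 3.14, 3.14, 3.14].

INTERFACE

Orientations are given as a unit quaternion [x, y, z, w].
In Python, from station import manip gives the robot as it stands.
- The arm moves only by the tool send_rows, never from a script. Its argument "plan" is a list of rows, each an object with "linear": the shift along the tool's x, y, z in units of 30 mm (1.0 is 30 mm), a list of three; "roll": the turn about the tool's y in units of 6 degrees (1.0 is 6 degrees). In form: [{"linear": [tx, ty, tz], "roll": roll}, ...]. A call has exactly 5 rows; each row shifts and turns the commanded pose from where the row before left it, along the tool's axes as they then stand; what a row does not reach is not made up. A row lasts 1/8 s, in which the tool goes at most 62.5 mm and 10.7 degrees, less where a joint would pass 70% of its speed; a pose out of reach is approached as far as the arm can. A call is refused whole if a number of a shift passes 1 or a number of a turn 1, either way. A call with a gripper value outside its range is refused whole. "claw" is the finger opening in mm, from 0 to 85.4, set as the call begins (left out, the last holds). The fingers move at their own pace and stop on an object; "force" is the grip in N (left out, the last holds). Time passes only in rows, so rows that do not move let the fingers close, or fill a call up. It gives the time, the measured TCP pose, the force and the opening at its end, in the units of the state.
- manip.sense(): the state, without advancing time (a new reading comes with each control period).
- manip.snapshot(name): name is "scene" or "side" or "wrist"; returns the picture (420x560x3 uint8, blue, green, red); there is no depth.
- manip.get_calibration(name): a dict with "fovy" (degrees; the focal length in pixels is half the picture's height over the tangent of half this angle, whatever the lens; pixels are square), "cx", "cy" (the principal point, pixels), "cam_to_world" (4x4, takes a point from camera to world coordinates); the wrist camera has in their place "tool_from_camera" (4x4, takes a point from camera to tool coordinates, whose origin is the TCP and whose axes are the tool frame's). Camera axes: x right, y down, z forward; pixel columns grow to the right and rows downward; lengths in m; the calibration is good to about 2 mm. A picture is of the moment at which its call begins: read the wrist's pose just before it. get_calibration takes no time and is no camera call.
- manip.sign_off(): hands the job in, once; it reports no verdict.
Trained networks look in the newest picture that a camera, given by its name, has taken for a name from the list of things; names that differ only in an ending like _2 or _b are one class to them, and where a whole thing is asked for, a point or a joint stands for the part that bears it (a point fixed in the world has none). Each returns a list of dicts, best first, with "p" (0 to 1); they miss things now and then, are a little off and sometimes report something else, mostly with a low value. They report only what shows in the picture. A call takes as long as a camera call.
- manip.look_for(camera, query): "extent" ([left, top, right, bottom] in pixels, round what is visible of it).
The state is a dict: "t": time; "q": joint angles; "qd": joint speeds; "tau": joint torques, N m; "tcp_pos": TCP position; "tool_rot": TCP orientation; "force": force on the tool from outside, world axes, zero at the start; "ft_torque": the same for the moment, N m; "finger_gap": opening from 0.0 (shut) to 1.0 (fully open).
Only numpy, scipy, OpenCV 4.12 (cv2) and the standard library are available. Lean on these libraries where they do the work, as an engineer would, in place of code of your own. Each camera call takes 0.05 s, during which the arm holds its last target.

TASK

Slide the steel slide tray along the station's deck until it drops into the pocket in front of the air gun's nozzle, then squeeze the gun's trigger towards its handle, past the first pressure point and right into the second stage, hold it there for at least half a second and let it spring back fully. Then lift the tray out, keeping it level, and set it down (do not drop it) flat in the middle of the white foam rack, and let go. Leave the timer, beaker and pump bottle standing where they are.

Things in the scene. Friction and masses are not known exactly. Their poses are not given: they have to be found in the camera images.
- pocket (a point): Centre of the floor of the station's shallow pocket, 18 mm above the table. Axes of all station points: z up, y the sliding direction (deck, pocket, gun), x across. The station is fixed; its place and yaw vary. Pocket: y = -47.5 to 47.5 mm (tray play 2.5 mm each end), floor 6 mm below the deck; beyond it an end stop to y = 61 mm, 32 mm above the table.
- deck (a point): Centre of the top of the aluminium deck, 24 mm above the table, 106 mm before the pocket's centre; station axes. The flat deck is 116 mm long in y and ends at the pocket. Guide rails run along both sides of deck and pocket, inner faces at x = +-37 mm, tops 32 mm above the table.
- tray_handle (a point): Point on the grip rib over the centre of the loose steel slide tray (about 0.22 kg), 27 mm above its underside. z up. Plate 70 (x) x 90 (y) x 6 mm with fixed glass slides; upright rib 46 mm along x, 10 mm thick in y, top 42 mm above the underside. It starts on the deck, axes as the station's, 90 to 115 mm before the pocket. Pushed by the rib up to the end stop it drops in by itself, flush.
- nozzle (a point): Tip of the gun's thin nozzle, 56 mm above the table, 70 mm past the pocket's centre in y; station axes. Behind it, from 94 to 234 mm past the pocket's centre, the barrel and its clamp (42 mm wide) reach up to 85 mm above the table.
- gun_handle (a point): Centre of the gun's fixed black handle, 128 mm above the table, a good height to squeeze; station axes. The gun is clamped upside down, so the handle stands up from the barrel (82 mm above the table) to 158 mm; 32 mm wide (x), 28 mm thick (y); its back face is 14 mm on in +y. The space above is free.
- trigger_face (a point): Middle of the front face (towards -y) of the grey upright trigger before the handle, a blade 24 mm wide, 14 mm thick, from 90 to 152 mm above the table; station axes. It moves straight in +y towards the handle. From this face to the handle's back face: 60 mm at rest, 45 mm fully squeezed, so a gripper from above can take both together.
- trigger_first (a joint): Travel of the trigger in its first stage, 0 (out) to 0.008 m; spring 2 N at the start, 5 N at its end, where the pressure point is felt.
- trigger_second (a joint): Further travel of the trigger in its second stage, 0 to 0.007 m; it begins to yield only at 10 N and is fully in at 14 N. The trigger's total travel is the sum of both; the springs push it back when let go.
- rack_top (a point): The centre of the top of the empty white foam rack, a fixed square block with a grid of holes, 190 by 190 mm, 31 mm high. z is up.
- bench_timer: Bystander: rounded bench timer, 66 x 92 x 28 mm; origin under its centre.
- beaker_glass: Bystander: empty upright beaker, 77 mm across, 93 mm high; origin under its centre.
- pump_bottle: Bystander: upright pump bottle, 60 x 77 x 173 mm; origin under its centre.

How it is judged:
On the way, in this order (a step that is already met when the one before it is completed fails the run):
1. the tray slides along the deck: lying flat on it, its centre 60 to 80 mm before the pocket's (y of tray_handle in the frame of pocket between -0.08 and -0.06 m and z of tray_handle in the frame of pocket between 0.03 and 0.037 m), for 0.05 s.
2. the tray has dropped flat into the pocket (y of tray_handle in the frame of pocket between -0.006 and 0.006 m and x of tray_handle in the frame of pocket between -0.006 and 0.006 m and z of tray_handle in the frame of pocket between 0.024 and 0.0295 m and angle between tray_handle's own z axis and vertical below 0.03 rad), for 0.2 s.
3. the trigger is held in its second stage (at least 7 mm of the first and 4 mm of the second) for half a second, the tray still in the pocket (all of step 2 and value of joint trigger_first above 0.007 m and value of joint trigger_second above 0.004 m), for 0.5 s.
4. the trigger is let out again, the tray still in the pocket (all of step 2 and value of joint trigger_first below 0.002 m and value of joint trigger_second below 0.0015 m), for 0.1 s.
At the end, for the whole second after the job is handed in: The tray rests flat (within 0.06 rad) on top of the foam rack, its centre within 45 mm of the rack's centre along each of its sides, released and at rest; the trigger is fully out (first stage under 2 mm, second under 1.5 mm) (x of tray_handle in the frame of rack_top between -0.045 and 0.045 m and y of tray_handle in the frame of rack_top between -0.045 and 0.045 m and z of tray_handle in the frame of rack_top between 0.022 and 0.032 m and angle between tray_handle's own z axis and vertical below 0.06 rad and linear speed of tray below 0.02 m/s and contact force between the fingers and tray below 0.05 N and value of joint trigger_first below 0.002 m and value of joint trigger_second below 0.0015 m); the robot touches nothing.
It fails at once if the tray tips by more than 0.45 rad (angle between tray_handle's own z axis and vertical above 0.45 rad).
It fails at once if the tray is dropped or thrown (faster than 0.6 m/s with no finger on it) (linear speed of tray above 0.6 m/s and contact force between the fingers and tray below 0.01 N).
It fails at once if a bystander is moved by more than 30 mm (distance of any of bench_timer, beaker_glass, pump_bottle from where it was at the start of the episode above 0.03 m).
It fails at once if the pump bottle or the beaker is tipped over (angle between any of beaker_glass, pump_bottle's own z axis and vertical above 0.4 rad).
It also fails if it takes over 64 s, if anything falls off the work surface, if the arm or the gripper's body presses on something with over 40 N, if the wrist force passes 120 N, or if a joint passes its speed limit or range.

## Working session

There is one attempt and no reset: what is moved stays moved. The work goes in short steps, Python scripts to look and compute and a tool call to move; the robot and the scene stay as the last step left them, time stands still between calls to the robot, and variables do not carry over. Pictures are saved under pics/ and viewed, and the job is handed in when it is done.

Besides the shell and the picture viewer there is one more tool, called after "Request:" as name(argument=value, ...), one argument or row to a line, values as JSON. send_rows: Moves the arm, as the interface text tells. Its arguments: {"type":"object","properties":{"plan":{"type":"array"},"claw":{"type":"number"},"force":{"type":"number"}},"required":["plan"]}

```bash
mkdir -p pics; ls; python3 - <<'E'
from station import manip
import cv2,numpy as np
s=manip.sense(); print(s)
print(manip.finger_overhang)
for n in ["scene","side","wrist"]:
    cv2.imwrite(f"pics/{n}0.png",manip.snapshot(n))
    c=manip.get_calibration(n); print(n,{k:np.round(v,4).tolist() for k,v in c.items()})
E
```

```text
pics
{'t': 0.0, 'q': array([-1.78478946e-01,  5.28478840e-01,  1.43392420e+00, -1.71802084e-05,
        1.18137240e+00, -1.78497003e-01]), 'qd': array([-6.56891767e-04,  2.18533113e-03,  8.19443628e-05,  2.41024130e-04,
        8.73575472e-05,  1.58959337e-03]), 'tau': array([ 2.50220628e-04, -4.42344439e+01, -1.78024775e+01, -2.06930472e-04,
        8.36740597e-03,  2.24214921e-05]), 'tcp_pos': array([6.24295810e-01, 1.64994842e-04, 2.38318838e-01]), 'tool_rot': array([-0.50045061,  0.50062426, -0.49936284,  0.49956109]), 'force': array([ 0.8654238 ,  0.101119  , -0.83072801]), 'ft_torque': array([-0.00781442, -0.00408875, -0.03057125]), 'finger_gap': 1.0037219243359667}
0.008
scene {'fovy': 54.1865, 'cx': 279.0596, 'cy': 205.0962, 'cam_to_world': [[0.6826, -0.279, 0.6754, -0.6066], [-0.7308, -0.2623, 0.6302, -0.9265], [0.0014, -0.9238, -0.3829, 0.6615], [0.0, 0.0, 0.0, 1.0]]}
side {'fovy': 44.4217, 'cx': 283.4648, 'cy': 208.8429, 'cam_to_world': [[-0.8076, -0.394, 0.4387, -0.3147], [-0.5893, 0.5113, -0.6255, 0.9653], [0.0221, -0.7637, -0.6452, 1.1439], [0.0, 0.0, 0.0, 1.0]]}
wrist {'fovy': 63.307, 'cx': 282.2256, 'cy': 205.7603, 'tool_from_camera': [[0.0003, 0.947, 0.3214, -0.0833], [-0.002, -0.3214, 0.947, -0.1347], [1.0, -0.0009, 0.0018, 0.0003], [0.0, 0.0, 0.0, 1.0]]}
```

View pics/scene0.png

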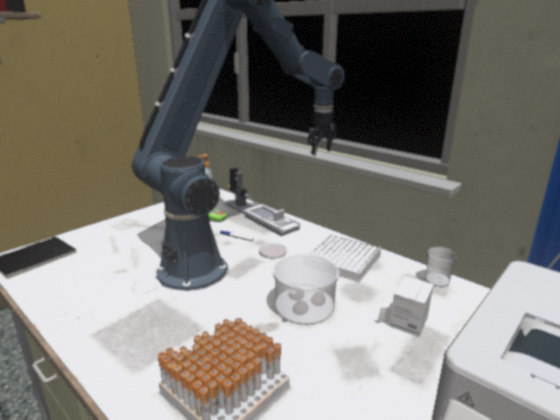

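View pics/side0.png

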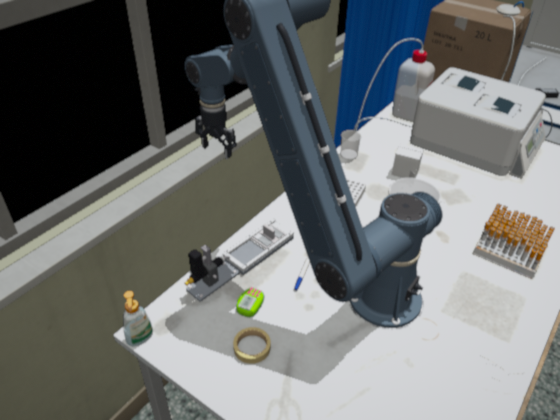

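View pics/wrist0.png

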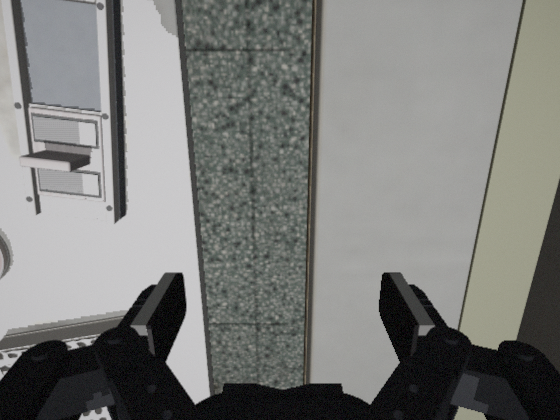

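```bash
python3 - <<'E'
from station import manip
for c in ["side","scene","wrist"]:
    for q in ["tray_handle","gun_handle","trigger_face","rack_top","nozzle","pocket"]:
        try: print(c,q,[(r['p'],[round(float(x)) for x in r['extent']]) for r in manip.look_for(c,q)][:2])
        except Exception as e: print(c,q,e)
print(manip.sense()['t'])
E
```

```text
side tray_handle [(0.98, [256, 226, 284, 251])]
side gun_handle [(0.72, [187, 222, 292, 304])]
side trigger_face [(0.62, [198, 246, 213, 262])]
side rack_top [(0.61, [344, 179, 367, 207])]
side nozzle [(0.74, [185, 220, 296, 301])]
side pocket [(0.77, [185, 220, 293, 302])]
scene tray_handle [(0.58, [268, 211, 292, 228])]
scene gun_handle [(0.85, [228, 168, 297, 237])]
scene trigger_face [(0.64, [226, 169, 300, 239])]
scene rack_top [(0.85, [311, 232, 382, 284])]
scene nozzle [(0.57, [228, 169, 299, 237])]
scene pocket [(0.56, [226, 170, 303, 235])]
wrist tray_handle [(0.94, [19, 106, 108, 200])]
wrist gun_handle [(0.92, [3, 4, 129, 224])]
wrist trigger_face [(0.53, [0, 0, 129, 225])]
wrist rack_top [(0.77, [0, 315, 123, 419])]
wrist nozzle [(0.89, [1, 0, 130, 224]), (0.61, [20, 105, 106, 201])]
wrist pocket [(0.61, [1, 3, 127, 225])]
1.05
```

```bash
cat > h.py <<'E'
from station import manip
import numpy as np,cv2
from scipy.spatial.transform import Rotation as R
def T():
    s=manip.sense(); M=np.eye(4); M[:3,:3]=R.from_quat(s['tool_rot']).as_matrix(); M[:3,3]=s['tcp_pos']; return M
def cam(n,tool=None):
    c=manip.get_calibration(n); f=210/np.tan(np.radians(c['fovy']/2))
    K=np.array([[f,0,c['cx']],[0,f,c['cy']],[0,0,1]])
    M=np.array(c['cam_to_world']) if n!='wrist' else (T() if tool is None else tool)@np.array(c['tool_from_camera'])
    return K,M
def unp(n,uv,z,tool=None):
    K,M=cam(n,tool); d=M[:3,:3]@np.linalg.solve(K,[uv[0],uv[1],1]); o=M[:3,3]
    return o+d*(z-o[2])/d[2]
def proj(n,P,tool=None):
    K,M=cam(n,tool); P=np.atleast_2d(P); p=(P-M[:3,3])@M[:3,:3]; q=p@K.T; return q[:,:2]/q[:,2:]
E
python3 - <<'E'
from h import *
print(np.round(T(),3))
for uv,z,n in [((20,108),.032,'railL pocketdeck?'),((105,115),.032,'r'),((36,212),.032,'railendL'),((118,220),.032,'railendR'),((22,157),.066,'ribL'),((89,153),.066,'ribR'),((99,0),.032,'railRtop'),((33,108),.030,'trayTL'),((101,122),.03,'trayTR'),((101,197),.03,'trayBR'),((38,190),.03,'trayBL')]:
    print(n,np.round(unp('wrist',uv,z),3))
for uv,z in [((205,240),.152),((290,262),.0)]: print(np.round(unp('side',uv,z),3))
for uv,z in [((238,172),.158),((347,256),.031)]: print(np.round(unp('scene',uv,z),3))
E
```

```text
[[ 0.     0.     1.     0.625]
 [-1.    -0.     0.     0.   ]
 [ 0.    -1.     0.     0.239]
 [ 0.     0.     0.     1.   ]]
railL pocketdeck? [0.373 0.067 0.032]
r [0.454 0.061 0.032]
railendL [ 0.364 -0.039  0.032]
railendR [ 0.449 -0.049  0.032]
ribL [0.389 0.026 0.066]
ribR [0.451 0.029 0.066]
railRtop [0.465 0.158 0.032]
trayTL [0.384 0.067 0.03 ]
trayTR [0.448 0.054 0.03 ]
trayBR [ 0.435 -0.023  0.03 ]
trayBL [ 0.37  -0.016  0.03 ]
[0.453 0.245 0.152]
[0.298 0.049 0.   ]
[0.421 0.256 0.158]
[ 0.349 -0.322  0.031]
```

Request:
send_rows(
  plan=[
    {"linear":[-0.33,-0.14,-0.43],"roll":-1},
    {"linear":[-0.33,-0.14,-0.43],"roll":-1},
    {"linear":[-0.33,-0.14,-0.43],"roll":-1},
    {"linear":[-0.33,-0.14,-0.43],"roll":-1},
    {"linear":[-0.33,-0.14,-0.43],"roll":-1},
  ],
)

```text
t: 1.68
tcp_pos: [0.5519, 0.0349, 0.2605]
tool_rot: [-0.613, 0.352, -0.352, 0.613]
force: [0.5, -0.8, 1.0]
finger_gap: 1.0
```

Request:
send_rows(
  plan=[
    {"linear":[-0.5,-0.14,-0.2],"roll":-1},
    {"linear":[-0.5,-0.14,-0.2],"roll":-1},
    {"linear":[-0.5,-0.14,-0.2],"roll":-1},
    {"linear":[-0.5,-0.14,-0.2],"roll":-1},
    {"linear":[-0.5,-0.14,-0.2],"roll":-1},
  ],
)

```text
t: 2.3
tcp_pos: [0.4803, 0.0702, 0.2816]
tool_rot: [-0.683, 0.182, -0.182, 0.683]
force: [0.1, -0.2, -0.4]
finger_gap: 0.997
```

Request:
send_rows(
  plan=[
    {"linear":[-0.53,-0.14,0.07],"roll":-1},
    {"linear":[-0.53,-0.14,0.07],"roll":-1},
    {"linear":[-0.53,-0.14,0.07],"roll":-1},
    {"linear":[-0.53,-0.14,0.07],"roll":-1},
    {"linear":[0,0,0],"roll":0},
  ],
)

```text
t: 2.92
tcp_pos: [0.424, 0.1007, 0.2985]
tool_rot: [-0.706, 0.037, -0.037, 0.706]
force: [0.2, 0.3, -0.0]
finger_gap: 0.998
```

```bash
python3 - <<'E'
from h import *
t=T();print(np.round(t,4),manip.sense()['q'])
cv2.imwrite("pics/w1.png",manip.snapshot('wrist'))
for q in ["tray_handle","gun_handle","trigger_face","rack_top","pump_bottle","bench_timer"]:
    print(q,[(r['p'],[round(float(x)) for x in r['extent']]) for r in manip.look_for('wrist',q)][:2])
np.save('t1.npy',t)
E
```

```text
[[ 9.945e-01  6.000e-04  1.049e-01  4.240e-01]
 [-1.049e-01 -0.000e+00  9.945e-01  1.007e-01]
 [ 6.000e-04 -1.000e+00  1.000e-04  2.985e-01]
 [ 0.000e+00  0.000e+00  0.000e+00  1.000e+00]] [-2.44310753e-02  1.89316260e-01  1.80340807e+00  1.50810355e-05
  1.14830509e+00 -1.49012804e+00]
tray_handle [(0.86, [173, 121, 252, 184])]
gun_handle [(0.61, [153, 111, 540, 206])]
trigger_face [(0.76, [435, 159, 489, 198])]
rack_top [(0.9, [0, 68, 65, 211]), (0.61, [175, 121, 252, 182])]
pump_bottle []
bench_timer [(0.75, [361, 2, 453, 67])]
```

View pics/w1.png

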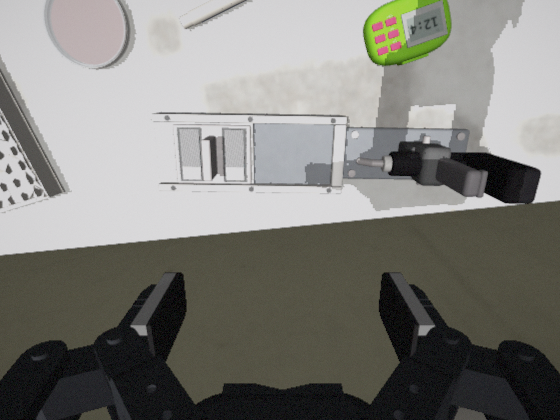

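```bash
python3 - <<'E'
import cv2
i=cv2.imread('pics/w1.png')
cv2.imwrite('pics/w1a.png',cv2.resize(i[95:215,140:360],None,fx=3.6,fy=3.6,interpolation=cv2.INTER_CUBIC))
cv2.imwrite('pics/w1b.png',cv2.resize(i[95:215,325:545],None,fx=3.6,fy=3.6,interpolation=cv2.INTER_CUBIC))
E
```

```text
(no output)
```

View pics/w1a.png

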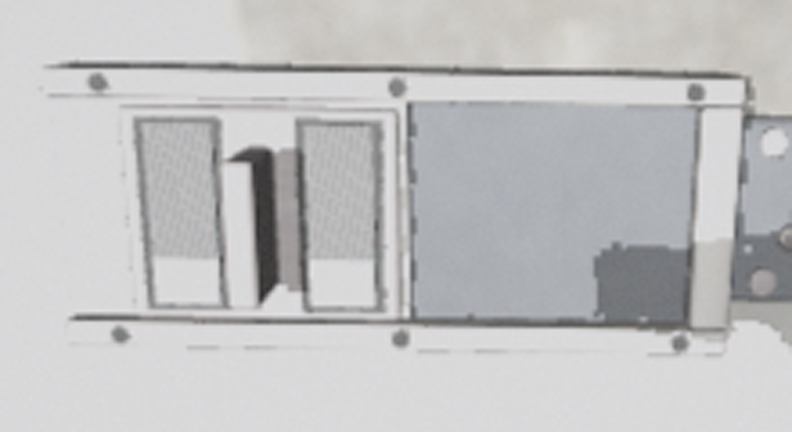

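View pics/w1b.png

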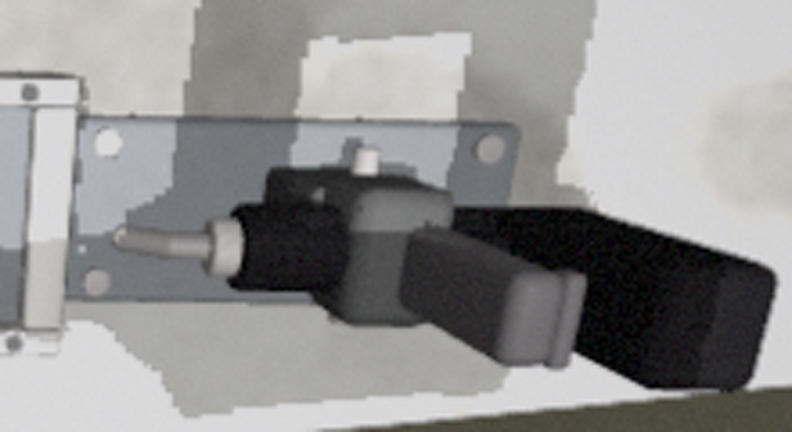

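```bash
cat > fit.py <<'E'
from h import *
from scipy.optimize import least_squares
t=np.load('t1.npy')
A=lambda u,v:np.array([u/3.6+140,v/3.6+95])-.36
B=lambda u,v:np.array([u/3.6+325,v/3.6+95])-.36
# station coords (x,y or None,z, which uv)
obs=[((-37,47.5,32),A(698,105)),((37,47.5,32),A(690,326)),((-37,61,32),A(742,106)),((37,61,32),A(727,328)),
((-37,-48,24),A(408,103)),((37,-48,24),A(413,320)),
((-12,'t',152),B(508,273)),((12,'t',152),B(495,362)),((-16,'h',158),B(777,272)),((16,'h',158),B(750,388)),
((-23,'r-',66),A(225,158)),((-23,'r+',66),A(250,158)),((23,'r-',66),A(228,308)),((23,'r+',66),A(262,305))]
def P(p):
    o=[]
    for (x,y,z),uv in obs:
        if y=='t': y=p[3]-46
        elif y=='h': y=p[3]+14
        elif y=='r-': y=p[4]-5; x=x+p[5]
        elif y=='r+': y=p[4]+5; x=x+p[5]
        c,s=np.cos(p[2]),np.sin(p[2])
        o.append([p[0]+(c*x-s*y)/1e3,p[1]+(s*x+c*y)/1e3,z/1e3])
    return proj('wrist',np.array(o),t)
U=np.array([u for _,u in obs])
r=least_squares(lambda p:(P(p)-U).ravel()*1.0,[.42,.12,-.1,200,-105,0],loss='soft_l1',x_scale=[.01,.01,.01,10,10,10])
print(np.round(r.x,4)); print(np.round(P(r.x)-U,1).tolist())
E
python3 fit.py; python3 -c "
from h import *
t=np.load('t1.npy')
for uv in [(15,110),(65,190),(0,65),(0,212)]: print(uv,unp('wrist',uv,.031,t))
print(unp('side',(138,340),0))"
```

```text
[ 4.174000e-01  1.146000e-01 -1.138000e-01  1.876469e+02 -9.484500e+01
 -1.141400e+00]
[[1.0, 0.2], [-0.3, 0.8], [0.5, -0.0], [0.5, 0.4], [-0.9, -0.6], [-1.1, 0.2], [-0.3, -1.3], [-1.8, 1.2], [2.4, -3.5], [0.2, 1.1], [-1.7, -0.3], [0.8, -0.2], [0.4, -0.1], [-0.1, 0.8]]
(15, 110) [ 0.33235804 -0.19446269  0.031     ]
(65, 190) [ 0.43045028 -0.16738794  0.031     ]
(0, 65) [ 0.28477849 -0.19376862  0.031     ]
(0, 212) [ 0.449793   -0.25735752  0.031     ]
[0.45130874 0.52135941 0.        ]
```

Request:
send_rows(
  plan=[
    {"linear":[-0.27,0.9,-0.73],"roll":0.09},
    {"linear":[0,0.9,-0.7],"roll":0},
    {"linear":[0,0.9,-0.7],"roll":0},
    {"linear":[0,0.9,-0.6],"roll":0},
    {"linear":[0,0.9,0],"roll":0},
  ],
  claw=40,
  force=30,
)

```text
t: 3.9
tcp_pos: [0.4082, 0.0185, 0.1623]
tool_rot: [0.706, -0.041, 0.042, -0.706]
force: [0.0, -0.1, 0.2]
finger_gap: 0.466
```

```bash
cat >> h.py <<'E'
PK=np.array([.4174,.1146]); YAW=-.1138
def st(p):
    c,s=np.cos(YAW),np.sin(YAW); d=np.array(p[:2])-PK
    return np.round([1e3*(c*d[0]+s*d[1]),1e3*(-s*d[0]+c*d[1]),1e3*p[2]],1)
def w2(x,y,z):
    c,s=np.cos(YAW),np.sin(YAW); return np.array([PK[0]+(c*x-s*y)/1e3,PK[1]+(s*x+c*y)/1e3,z/1e3])
def shot(name,cams=('wrist','side')):
    t=T(); s=manip.sense(); print('t',round(s['t'],2),'tcp st',st(t[:3,3]),'toolyaw',np.arctan2(t[1,0],t[0,0]).round(4),'F',np.round(s['force'],1),'gap',round(s['finger_gap']*85.4,1))
    for c in cams: cv2.imwrite(f'pics/{name}_{c}.png',manip.snapshot(c))
    return t
E
python3 -c "
from h import *
shot('a',('wrist','side'))"
```

```text
t 3.9 tcp st [  1.8 -96.5 162.3] toolyaw -0.1168 F [ 0.  -0.1  0.2] gap 39.8
```

View pics/a_wrist.png

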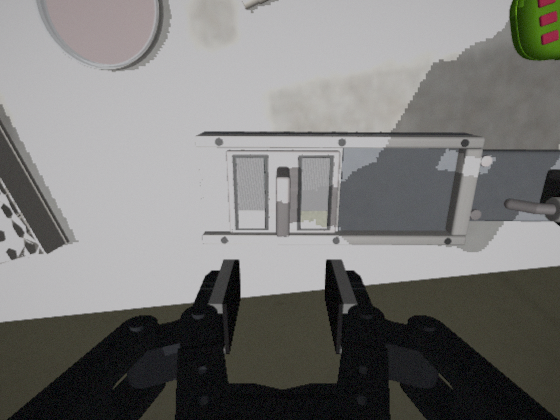

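Request:
send_rows(
  plan=[
    {"linear":[-0.06,1.0,0],"roll":0},
    {"linear":[0,1.0,0],"roll":0},
    {"linear":[0,1.0,0],"roll":0},
    {"linear":[0,0.8,0],"roll":0},
    {"linear":[0,0,0],"roll":0},
  ],
)

```text
t: 4.62
tcp_pos: [0.4059, 0.0201, 0.0485]
tool_rot: [-0.706, 0.041, -0.04, 0.706]
force: [-0.6, 0.3, 0.4]
finger_gap: 0.466
```

```bash
python3 -c "
from h import *
shot('b',('wrist','side'))
print(manip.look_for('wrist','tray_handle')[:1])"
```

```text
t 4.62 tcp st [ -0.7 -95.2  48.5] toolyaw -0.114 F [-0.6  0.3  0.4] gap 39.8
[{'extent': [188.6, 190.5, 375.0, 351.4], 'p': 0.84}]
```

View pics/b_wrist.png

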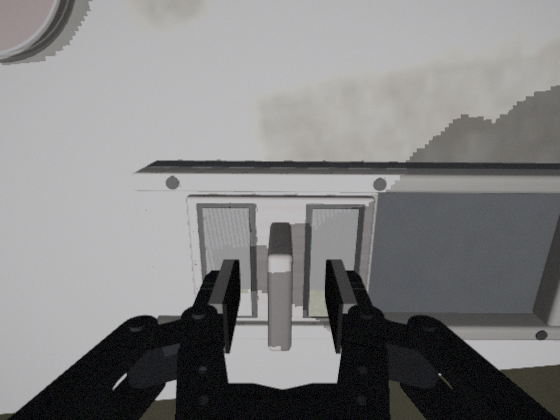

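Request:
send_rows(
  plan=[
    {"linear":[0,0,0.35],"roll":0},
    {"linear":[0,0,0.3],"roll":0},
    {"linear":[0,0,0.25],"roll":0},
    {"linear":[0,0,0.2],"roll":0},
    {"linear":[0,0,0.2],"roll":0},
  ],
)

```text
t: 5.4
tcp_pos: [0.4103, 0.0592, 0.0492]
tool_rot: [0.706, -0.04, 0.04, -0.706]
force: [-0.3, -1.7, 1.5]
finger_gap: 0.471
```

```bash
python3 -c "
from h import *
shot('c',('wrist',))"
```

```text
t 5.4 tcp st [ -0.8 -55.9  49.2] toolyaw -0.1138 F [-0.3 -1.7  1.5] gap 40.2
```

View pics/c_wrist.png

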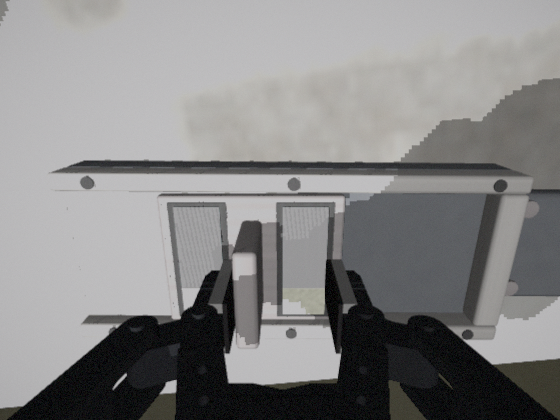

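Request:
send_rows(
  plan=[
    {"linear":[0,0,0.3],"roll":0},
    {"linear":[0,0,0.4],"roll":0},
    {"linear":[0,0,0.5],"roll":0},
    {"linear":[0,0,0.5],"roll":0},
    {"linear":[0,0,0.4],"roll":0},
  ],
)

```text
t: 6.08
tcp_pos: [0.4173, 0.1226, 0.049]
tool_rot: [-0.706, 0.04, -0.04, 0.706]
force: [-1.1, -1.0, 0.3]
finger_gap: 0.472
```

```bash
python3 -c "
from h import *
shot('d',('wrist',))"
```

```text
t 6.08 tcp st [-1.  8. 49.] toolyaw -0.1133 F [-1.1 -1.   0.3] gap 40.3
```

View pics/d_wrist.png

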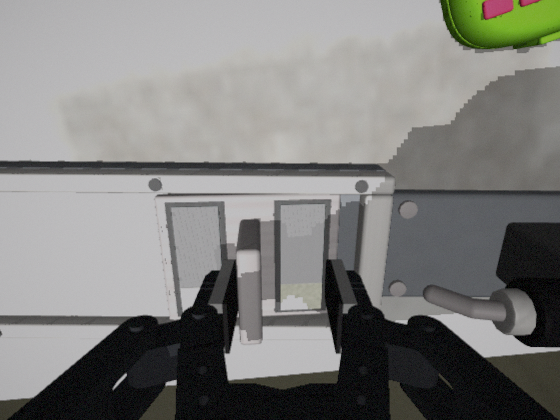

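Request:
send_rows(
  plan=[
    {"linear":[0,0,0.1],"roll":0},
    {"linear":[0,0,0.1],"roll":0},
    {"linear":[0,0,0.06],"roll":0},
    {"linear":[0,0,0.03],"roll":0},
    {"linear":[0,0,0],"roll":0},
  ],
)

```text
t: 6.75
tcp_pos: [0.4183, 0.1299, 0.0491]
tool_rot: [-0.706, 0.041, -0.04, 0.706]
force: [-1.0, -0.3, -0.1]
finger_gap: 0.472
```

```bash
python3 -c "
from h import *
shot('e',('wrist',))"
```

```text
t 6.75 tcp st [-0.8 15.3 49.1] toolyaw -0.1146 F [-1.  -0.3 -0.1] gap 40.3
```

View pics/e_wrist.png

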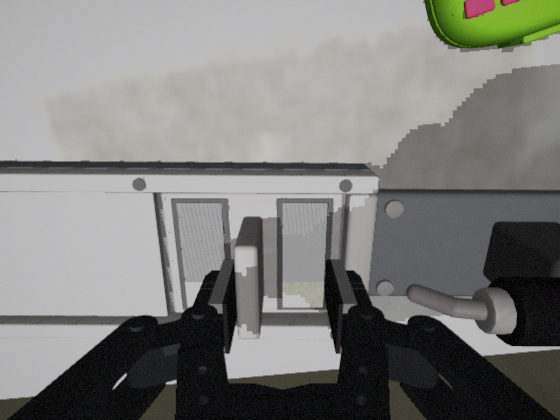

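```bash
python3 - <<'E'
import cv2
i=cv2.imread('pics/e_wrist.png')
cv2.imwrite('pics/e1.png',cv2.resize(i[180:330,140:390],None,fx=3.2,fy=3.2,interpolation=cv2.INTER_CUBIC))
from h import *
t=T()
for z in (24,30): print(z,[proj('wrist',w2(-35,y+d,z),t).round()[0].tolist() for y in (0,2.5) for d in (-45,45)])
print(proj('wrist',w2(-37,-47.5,24),t),proj('wrist',w2(-37,47.5,32),t))
E
```

```text
24 [[158.0, 194.0], [342.0, 194.0], [163.0, 194.0], [347.0, 194.0]]
30 [[154.0, 198.0], [344.0, 197.0], [159.0, 198.0], [349.0, 197.0]]
[[152.37477535 190.00431961]] [[350.15187208 194.54398204]]
```

View pics/e1.png

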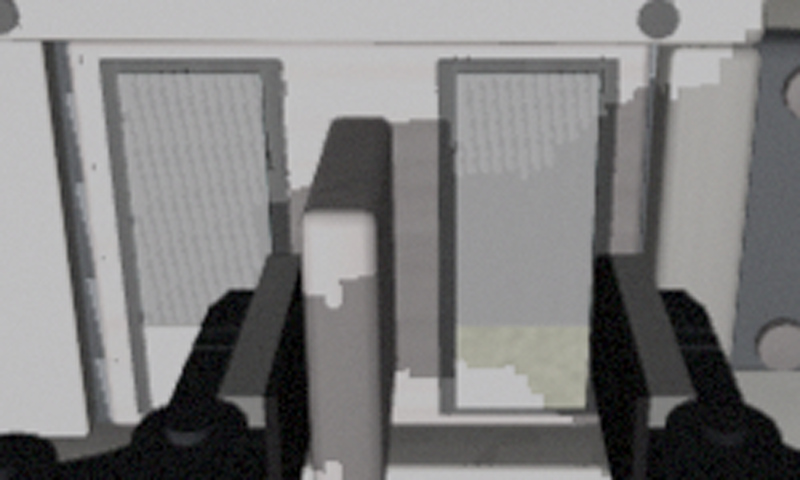

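Request:
send_rows(
  plan=[
    {"linear":[0,-0.1,-0.15],"roll":0},
    {"linear":[0,-1,0],"roll":0},
    {"linear":[0,-1,0],"roll":0},
    {"linear":[0,-1,0.4],"roll":0},
    {"linear":[0,-1,0.4],"roll":0},
  ],
)

```text
t: 7.42
tcp_pos: [0.4204, 0.1493, 0.1733]
tool_rot: [-0.706, 0.041, -0.041, 0.706]
force: [0.8, 0.2, 0.3]
finger_gap: 0.468
```

Request:
send_rows(
  plan=[
    {"linear":[0,-1,0.8],"roll":0},
    {"linear":[0,-1,1],"roll":0},
    {"linear":[0,0,1],"roll":0},
    {"linear":[0,0,1],"roll":0},
    {"linear":[0,0,0],"roll":0},
  ],
  claw=85.4,
)

```text
t: 8.05
tcp_pos: [0.4336, 0.2638, 0.2323]
tool_rot: [-0.706, 0.039, -0.04, 0.706]
force: [-0.3, 1.0, -0.6]
finger_gap: 0.999
```

```bash
python3 -c "
from h import *
np.save('t2.npy',shot('f',('wrist','side','scene')))
import cv2
i=cv2.imread('pics/f_wrist.png');cv2.imwrite('pics/f1.png',cv2.resize(i[60:300,80:480],None,fx=2,fy=2,interpolation=cv2.INTER_CUBIC))
"
```

```text
t 8.05 tcp st [ -0.8 150.  232.3] toolyaw -0.1117 F [-0.3  1.  -0.6] gap 85.3
```

View pics/f_wrist.png

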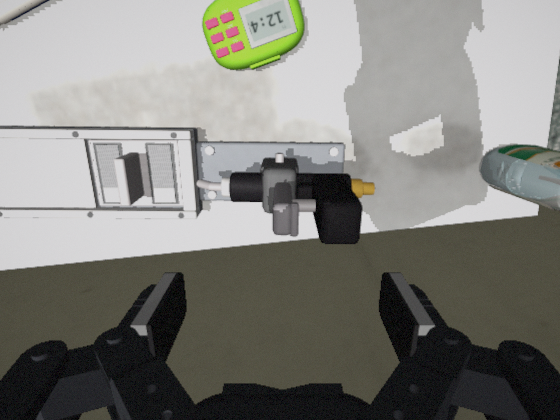

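View pics/f1.png

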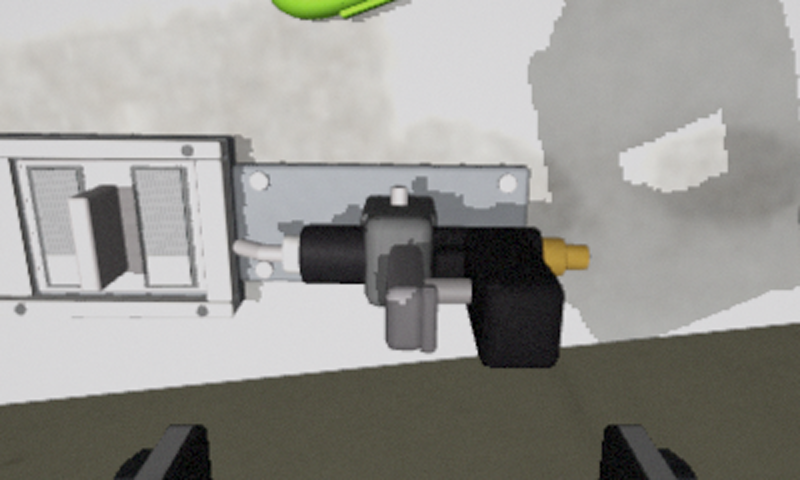

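```bash
python3 -c "
from h import *
t=np.load('t2.npy')
for u,v,z in [(386,292,152),(388,345,152),(437,290,152),(436,350,152),(562,290,158),(558,360,158),(470,240,158),(485,362,158),(206,140,32),(202,304,32),(20,160,24),(70,195,60),(100,195,60),(98,290,60)]:
    print((u,v),st(unp('wrist',(u/2+80,v/2+60),z/1e3,t)))
"
```

```text
(386, 292) [ -9.7 144.5 152. ]
(388, 345) [  9.5 145.  152. ]
(437, 290) [-10.5 161.5 152. ]
(436, 350) [ 11.3 161.5 152. ]
(562, 290) [-12.5 201.7 158. ]
(558, 360) [ 12.3 202.2 158. ]
(470, 240) [-29.2 171.3 158. ]
(485, 362) [ 13.1 177.7 158. ]
(206, 140) [-45.9  55.   32. ]
(202, 304) [38.3 45.1 32. ]
(20, 160) [-35.  -40.9  24. ]
(70, 195) [-24.4  -1.1  60. ]
(100, 195) [-24.5  12.5  60. ]
(98, 290) [21.1  5.1 60. ]
```

Request:
send_rows(
  plan=[
    {"linear":[0.03,0,0.57],"roll":0},
    {"linear":[0,0,0.5],"roll":0},
    {"linear":[0,0.8,0],"roll":0},
    {"linear":[0,0.8,0],"roll":0},
    {"linear":[0,0,0],"roll":0},
  ],
)

```text
t: 8.82
tcp_pos: [0.437, 0.2946, 0.1826]
tool_rot: [0.707, -0.042, 0.039, -0.705]
force: [0.0, -0.4, -0.1]
finger_gap: 1.001
```

```bash
python3 -c "
from h import *
np.save('t3.npy',shot('g',('wrist','side','scene')))"
```

```text
t 8.82 tcp st [ -1.  181.  182.6] toolyaw -0.1137 F [ 0.  -0.4 -0.1] gap 85.5
```

View pics/g_wrist.png

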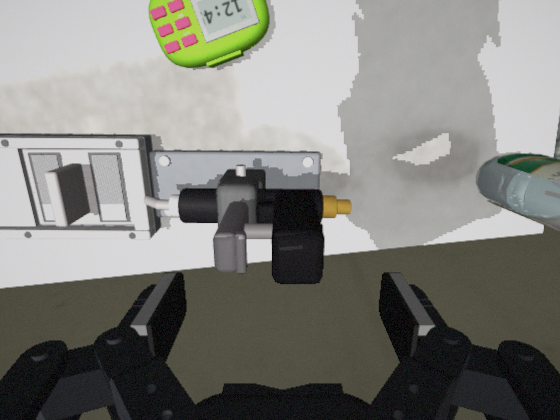

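Request:
send_rows(
  plan=[
    {"linear":[0.03,0.5,0.04],"roll":0},
    {"linear":[0,0.6,0],"roll":0},
    {"linear":[0,0.6,0],"roll":0},
    {"linear":[0,0.45,0],"roll":0},
    {"linear":[0,0,0],"roll":0},
  ],
)

```text
t: 9.6
tcp_pos: [0.4386, 0.2952, 0.1186]
tool_rot: [0.706, -0.041, 0.04, -0.706]
force: [0.6, 0.3, 0.2]
finger_gap: 0.999
```

```bash
python3 -c "
from h import *
shot('i',('wrist','side'))
i=cv2.imread('pics/i_side.png');cv2.imwrite('pics/i1.png',cv2.resize(i[150:330,120:330],None,fx=3,fy=3,interpolation=cv2.INTER_CUBIC))"
```

```text
t 9.6 tcp st [  0.5 181.9 118.6] toolyaw -0.1143 F [0.6 0.3 0.2] gap 85.3
```

View pics/i_wrist.png

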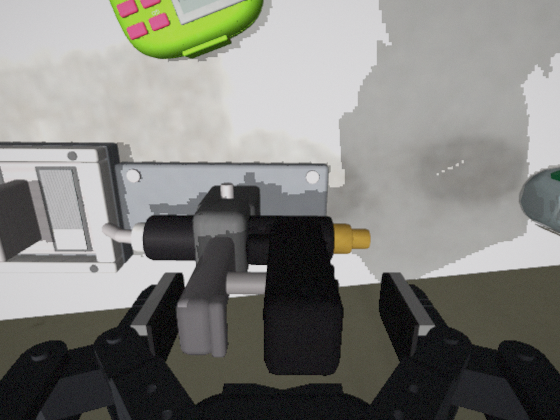

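View pics/i1.png

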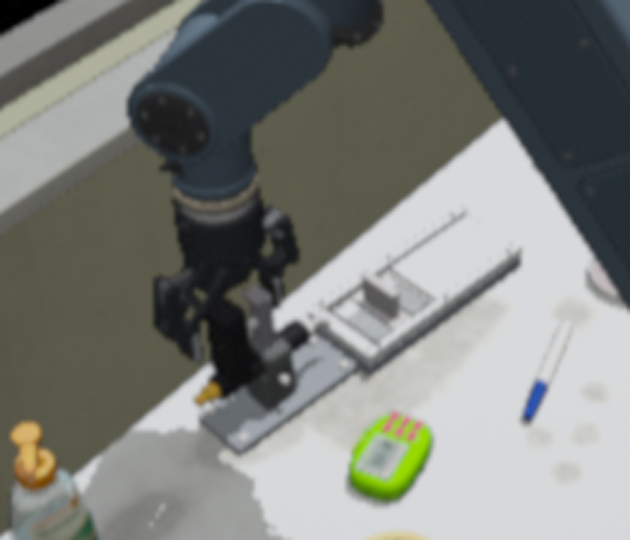

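Request:
send_rows(
  plan=[
    {"linear":[0,0,0],"roll":0},
    {"linear":[0,0,0],"roll":0},
    {"linear":[0,0,0],"roll":0},
    {"linear":[0,0,0],"roll":0},
    {"linear":[0,0,0],"roll":0},
  ],
  claw=42,
  force=30,
)

```text
t: 10.32
tcp_pos: [0.4387, 0.294, 0.1208]
tool_rot: [0.707, -0.04, 0.04, -0.705]
force: [-0.7, -5.9, 7.8]
finger_gap: 0.517
```

```bash
python3 -c "
from h import *
shot('j',('wrist',))"
```

```text
t 10.32 tcp st [  0.7 180.7 120.8] toolyaw -0.1132 F [-0.7 -5.9  7.8] gap 44.1
```

View pics/j_wrist.png

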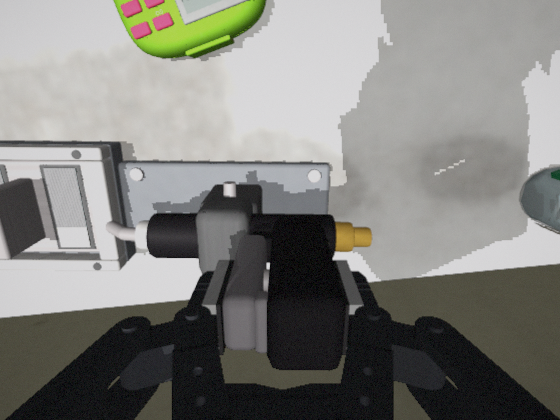

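Request:
send_rows(
  plan=[
    {"linear":[0,0,0],"roll":0},
    {"linear":[0,0,0],"roll":0},
    {"linear":[0,0,0],"roll":0},
    {"linear":[0,0,0],"roll":0},
    {"linear":[0,0,0],"roll":0},
  ],
)

```text
t: 11.0
tcp_pos: [0.4387, 0.294, 0.1208]
tool_rot: [0.707, -0.04, 0.04, -0.705]
force: [-1.4, -5.4, 7.7]
finger_gap: 0.521
```

Request:
send_rows(
  plan=[
    {"linear":[0,0,0],"roll":0},
    {"linear":[0,0,0],"roll":0},
    {"linear":[0,0,0],"roll":0},
    {"linear":[0,0,0],"roll":0},
    {"linear":[0,0,0],"roll":0},
  ],
)

```text
t: 11.62
tcp_pos: [0.4387, 0.294, 0.1207]
tool_rot: [0.707, -0.04, 0.04, -0.705]
force: [-1.1, -5.1, 8.5]
finger_gap: 0.516
```

Request:
send_rows(
  plan=[
    {"linear":[0,0,0],"roll":0},
    {"linear":[0,0,0],"roll":0},
    {"linear":[0,0,0],"roll":0},
    {"linear":[0,0,0],"roll":0},
    {"linear":[0,0,0],"roll":0},
  ],
  claw=85.4,
)

```text
t: 12.25
tcp_pos: [0.4394, 0.2959, 0.1198]
tool_rot: [-0.706, 0.04, -0.041, 0.706]
force: [0.6, 0.0, -0.5]
finger_gap: 0.998
```

```bash
python3 -c "
from h import *
shot('k',('wrist',))"
```

```text
t 12.25 tcp st [  1.3 182.7 119.8] toolyaw -0.114 F [ 0.6  0.  -0.5] gap 85.2
```

View pics/k_wrist.png

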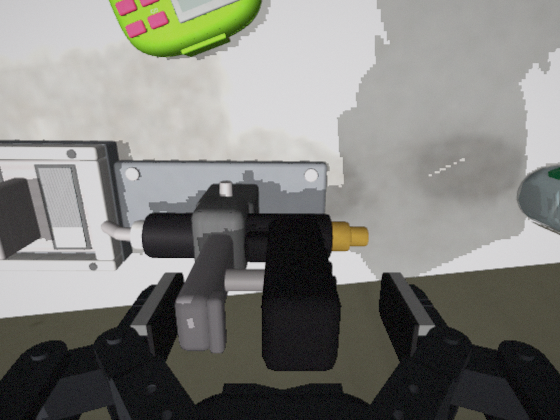

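Request:
send_rows(
  plan=[
    {"linear":[0,-0.8,0],"roll":0},
    {"linear":[0,-1,0],"roll":0},
    {"linear":[0,-1,0],"roll":0},
    {"linear":[0,0,-0.6],"roll":0},
    {"linear":[-0.05,0,-1],"roll":0},
  ],
)

```text
t: 12.92
tcp_pos: [0.4318, 0.2473, 0.2032]
tool_rot: [0.706, -0.04, 0.04, -0.706]
force: [0.6, -0.8, 0.1]
finger_gap: 0.996
```

Request:
send_rows(
  plan=[
    {"linear":[0,0,-1],"roll":0},
    {"linear":[0,0,-1],"roll":0},
    {"linear":[0,0,-1],"roll":0},
    {"linear":[0,0.5,-1],"roll":0},
    {"linear":[0,0.5,-0.4],"roll":0},
  ],
  claw=50,
)

```text
t: 13.55
tcp_pos: [0.4157, 0.115, 0.1725]
tool_rot: [0.706, -0.042, 0.04, -0.706]
force: [0.5, -1.1, 0.5]
finger_gap: 0.584
```

```bash
python3 -c "
from h import *
shot('l',('wrist','scene'))
print(manip.look_for('scene','rack_top')[:1])"
```

```text
t 13.55 tcp st [ -1.7   0.2 172.5] toolyaw -0.1161 F [ 0.5 -1.1  0.5] gap 49.9
[{'extent': [306.7, 231.4, 380.8, 281.7], 'p': 0.6}]
```

View pics/l_wrist.png

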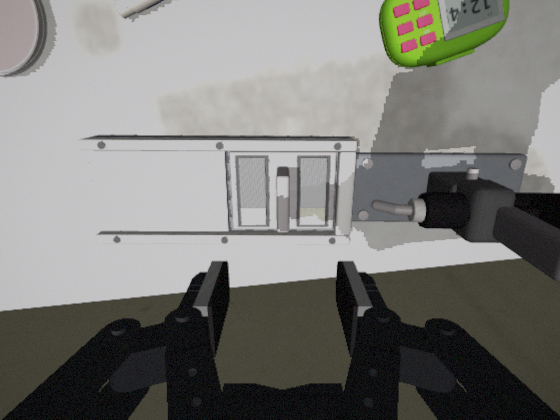

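View pics/l_scene.png

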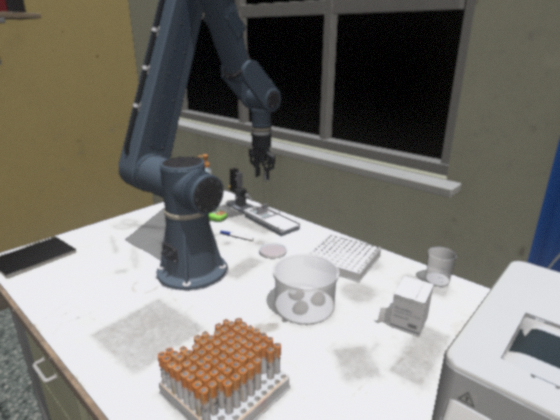

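Request:
send_rows(
  plan=[
    {"linear":[0.03,1,0],"roll":0},
    {"linear":[0,1,0],"roll":0},
    {"linear":[0,1,0],"roll":0},
    {"linear":[0,0.8,0],"roll":0},
    {"linear":[0,0.4,0],"roll":0},
  ],
)

```text
t: 14.32
tcp_pos: [0.4178, 0.1172, 0.0467]
tool_rot: [0.706, -0.04, 0.04, -0.706]
force: [0.3, -0.3, 0.3]
finger_gap: 0.586
```

Request:
send_rows(
  plan=[
    {"linear":[0,0,0],"roll":0},
    {"linear":[0,0,0],"roll":0},
    {"linear":[0,0,0],"roll":0},
    {"linear":[0,0,0],"roll":0},
    {"linear":[0,0,0],"roll":0},
  ],
  claw=5,
  force=60,
)

```text
t: 14.95
tcp_pos: [0.4183, 0.1161, 0.0486]
tool_rot: [0.706, -0.04, 0.041, -0.706]
force: [-0.7, -5.4, 1.1]
finger_gap: 0.101
```

```bash
python3 -c "
from h import *
shot('m',('wrist',))"
```

```text
t 14.95 tcp st [ 0.7  1.6 48.6] toolyaw -0.114 F [-0.7 -5.4  1.1] gap 8.6
```

View pics/m_wrist.png

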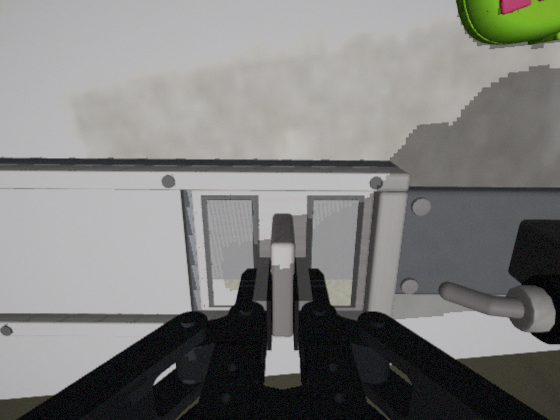

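Request:
send_rows(
  plan=[
    {"linear":[0,-0.2,0],"roll":0},
    {"linear":[0,-0.5,0],"roll":0},
    {"linear":[0,-0.8,0],"roll":0},
    {"linear":[0,-1,0],"roll":0},
    {"linear":[0,-1,0],"roll":0},
  ],
)

```text
t: 15.62
tcp_pos: [0.4178, 0.117, 0.1542]
tool_rot: [-0.706, 0.04, -0.041, 0.706]
force: [0.5, 0.4, -2.8]
finger_gap: 0.1
```

Request:
send_rows(
  plan=[
    {"linear":[0,-1,-0.3],"roll":0},
    {"linear":[0,-1,-0.6],"roll":0},
    {"linear":[0,-0.3,-0.9],"roll":0},
    {"linear":[0,0,-1],"roll":0},
    {"linear":[0,0,-1],"roll":0},
  ],
)

```text
t: 16.25
tcp_pos: [0.4046, 0.0031, 0.2225]
tool_rot: [-0.706, 0.039, -0.041, 0.706]
force: [-0.5, -1.3, -3.4]
finger_gap: 0.104
```

```bash
python3 -c "
from h import *
np.save('t4.npy',shot('n',('wrist','scene','side')))
print(manip.look_for('wrist','rack_top')[:1])"
```

```text
t 16.25 tcp st [-1.000e-01 -1.122e+02  2.225e+02] toolyaw -0.1134 F [-0.5 -1.3 -3.4] gap 8.9
[{'extent': [0.0, 43.6, 112.0, 257.9], 'p': 0.97}]
```

View pics/n_wrist.png

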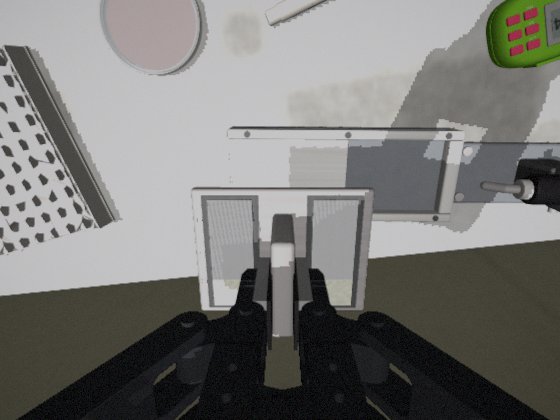

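View pics/n_scene.png

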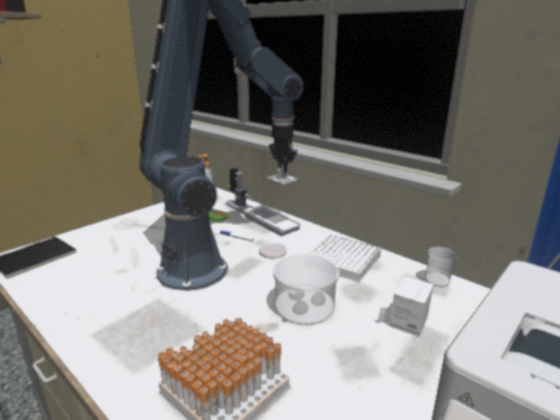

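Request:
send_rows(
  plan=[
    {"linear":[0,0,-1],"roll":0},
    {"linear":[0,0,-1],"roll":0},
    {"linear":[0,0,-1],"roll":0},
    {"linear":[0,0,-0.6],"roll":0},
    {"linear":[0,0,0],"roll":0},
  ],
)

```text
t: 17.08
tcp_pos: [0.3931, -0.1037, 0.2218]
tool_rot: [-0.706, 0.041, -0.041, 0.706]
force: [0.7, 0.5, -2.7]
finger_gap: 0.1
```

```bash
python3 -c "
from h import *
np.save('t5.npy',shot('o',('wrist',)))
print(manip.look_for('wrist','rack_top')[:1], unp('scene',(305,310),0),T()[:3,3])"
```

```text
t 17.07 tcp st [   0.6 -219.7  221.8] toolyaw -0.1152 F [ 0.7  0.5 -2.7] gap 8.5
[{'extent': [2.2, 42.3, 196.3, 276.1], 'p': 0.81}] [ 0.08527626 -0.37398054  0.        ] [ 0.39257558 -0.10262568  0.22159904]
```

View pics/o_wrist.png

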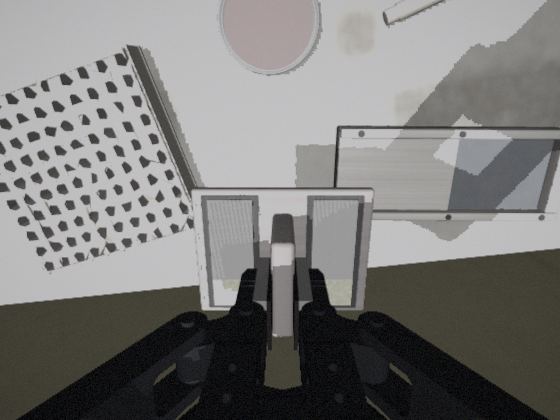

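```bash
python3 - <<'E'
from h import *
t=np.load('t5.npy')
for uv in [(128,51),(192,229),(48,271),(0,180),(0,93)]: print(uv,unp('wrist',uv,.031,t).round(4))
i=cv2.imread('pics/o_wrist.png');cv2.imwrite('pics/o1.png',cv2.resize(i[30:300,0:220],None,fx=2.2,fy=2.2))
E
```

```text
(128, 51) [ 0.2642 -0.2236  0.031 ]
(192, 229) [ 0.4362 -0.2019  0.031 ]
(48, 271) [ 0.4665 -0.3661  0.031 ]
(0, 180) [ 0.3631 -0.3789  0.031 ]
(0, 93) [ 0.2849 -0.3479  0.031 ]
```

View pics/o1.png

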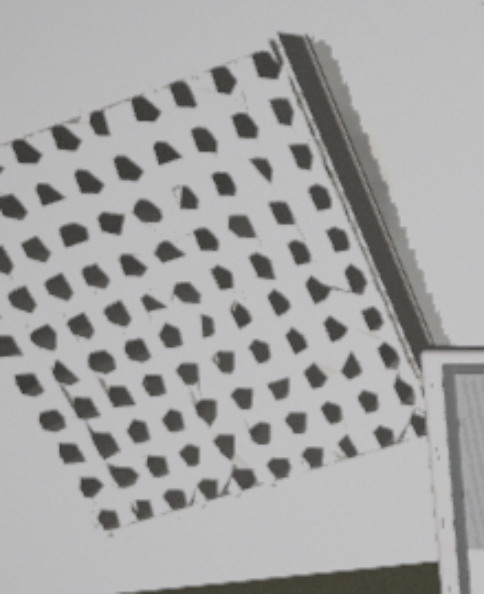

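Request:
send_rows(
  plan=[
    {"linear":[-0.1,0,-0.5],"roll":0},
    {"linear":[-0.14,0,-0.8],"roll":0},
    {"linear":[0,0,-1],"roll":0},
    {"linear":[0,0,-1],"roll":0},
    {"linear":[0,0,-1],"roll":0},
  ],
)

```text
t: 17.8
tcp_pos: [0.3711, -0.2305, 0.2216]
tool_rot: [-0.706, 0.04, -0.04, 0.706]
force: [0.6, -0.1, -1.6]
finger_gap: 0.102
```

Request:
send_rows(
  plan=[
    {"linear":[0,0.3,-1],"roll":0},
    {"linear":[0,0.6,-0.8],"roll":0},
    {"linear":[0,0.8,-0.47],"roll":0},
    {"linear":[0,0.8,0],"roll":0},
    {"linear":[0,0.4,0],"roll":0},
  ],
)

```text
t: 18.42
tcp_pos: [0.3632, -0.2972, 0.1335]
tool_rot: [-0.705, 0.04, -0.039, 0.707]
force: [0.6, 1.2, -2.3]
finger_gap: 0.104
```

```bash
python3 -c "
from h import *
np.save('t6.npy',shot('p',('wrist','scene','side')))
print(manip.look_for('side','tray_handle')[:1],T()[:3,3])"
```

```text
t 18.43 tcp st [  -7.1 -415.3  133.5] toolyaw -0.113 F [ 0.6  1.2 -2.3] gap 8.8
[{'extent': [337.0, 168.1, 347.9, 185.7], 'p': 0.51}] [ 0.36367549 -0.29838468  0.13494967]
```

View pics/p_wrist.png

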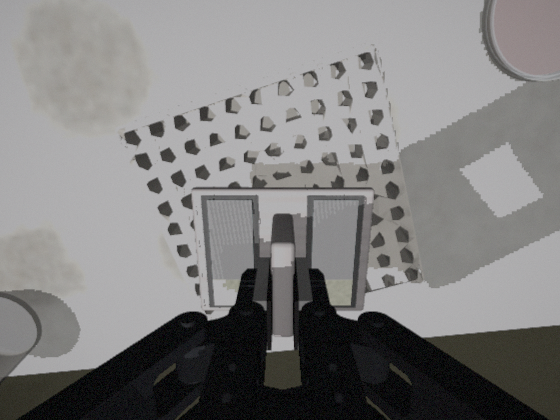

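View pics/p_scene.png

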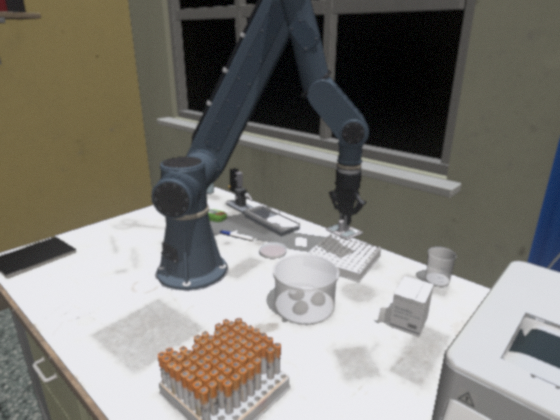

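```bash
python3 - <<'E'
from h import *
t=np.load('t6.npy')
c=np.array([unp('wrist',uv,.031,t) for uv in [(120,132),(377,47),(423,280),(203,314)]]); print(c.round(4),c.mean(0),(c[0]+c[2])/2)
print(np.linalg.norm(np.diff(c,axis=0),axis=1),t[:3,3])
E
```

```text
[[ 0.2959 -0.4004  0.031 ]
 [ 0.2626 -0.2243  0.031 ]
 [ 0.4364 -0.1919  0.031 ]
 [ 0.4478 -0.3717  0.031 ]] [ 0.36069093 -0.29708222  0.031     ] [ 0.36619572 -0.29616248  0.031     ]
[0.17930189 0.17687988 0.1802035 ] [ 0.3632072  -0.29718496  0.13347648]
```

Request:
send_rows(
  plan=[
    {"linear":[0,0.7,0],"roll":0},
    {"linear":[0,0.7,0],"roll":0},
    {"linear":[0,0.5,0],"roll":0},
    {"linear":[0,0.3,0],"roll":0},
    {"linear":[0,0.1,0],"roll":0},
  ],
)

```text
t: 19.25
tcp_pos: [0.3635, -0.299, 0.0658]
tool_rot: [0.706, -0.04, 0.04, -0.706]
force: [-0.4, -0.5, -1.5]
finger_gap: 0.101
```

Request:
send_rows(
  plan=[
    {"linear":[0,0.05,0],"roll":0},
    {"linear":[0,0,0],"roll":0},
    {"linear":[0,0,0],"roll":0},
    {"linear":[0,0,0],"roll":0},
    {"linear":[0,0,0],"roll":0},
  ],
)

```text
t: 19.88
tcp_pos: [0.3632, -0.2988, 0.0642]
tool_rot: [0.706, -0.04, 0.04, -0.706]
force: [0.0, -0.6, -0.9]
finger_gap: 0.098
```

Request:
send_rows(
  plan=[
    {"linear":[0,0.04,0],"roll":0},
    {"linear":[0,0.04,0],"roll":0},
    {"linear":[0,0,0],"roll":0},
    {"linear":[0,0,0],"roll":0},
    {"linear":[0,0,0],"roll":0},
  ],
)

```text
t: 20.5
tcp_pos: [0.3632, -0.2988, 0.0617]
tool_rot: [-0.706, 0.04, -0.04, 0.706]
force: [-0.5, -0.7, -2.9]
finger_gap: 0.102
```

```bash
python3 -c "
from h import *
shot('q',('wrist','scene','side'))
i=cv2.imread('pics/q_scene.png');cv2.imwrite('pics/q1.png',cv2.resize(i[200:300,290:400],None,fx=6,fy=6))"
```

```text
t 20.5 tcp st [  -7.  -416.9   61.7] toolyaw -0.1142 F [-0.5 -0.7 -2.9] gap 8.7
```

View pics/q1.png

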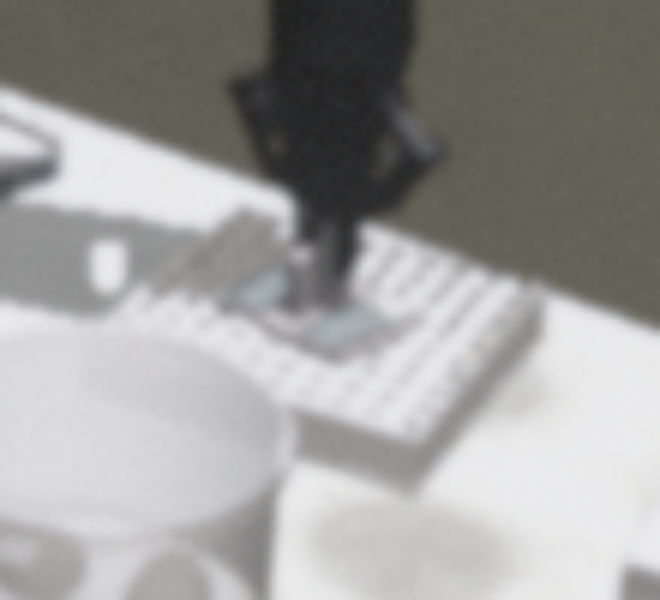

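Request:
send_rows(
  plan=[
    {"linear":[0,0.04,0],"roll":0},
    {"linear":[0,0.03,0],"roll":0},
    {"linear":[0,0,0],"roll":0},
    {"linear":[0,0,0],"roll":0},
    {"linear":[0,0,0],"roll":0},
  ],
)

```text
t: 21.28
tcp_pos: [0.3632, -0.2989, 0.0613]
tool_rot: [0.706, -0.04, 0.041, -0.706]
force: [-2.1, 1.8, 14.8]
finger_gap: 0.103
```

Request:
send_rows(
  plan=[
    {"linear":[0,-0.05,0],"roll":0},
    {"linear":[0,0,0],"roll":0},
    {"linear":[0,0,0],"roll":0},
    {"linear":[0,0,0],"roll":0},
    {"linear":[0,0,0],"roll":0},
  ],
)

```text
t: 21.9
tcp_pos: [0.3633, -0.299, 0.0613]
tool_rot: [0.706, -0.04, 0.04, -0.706]
force: [-0.1, 0.5, 5.3]
finger_gap: 0.097
```

Request:
send_rows(
  plan=[
    {"linear":[0,0,0],"roll":0},
    {"linear":[0,0,0],"roll":0},
    {"linear":[0,0,0],"roll":0},
    {"linear":[0,0,0],"roll":0},
    {"linear":[0,0,0],"roll":0},
  ],
  claw=40,
)

```text
t: 22.52
tcp_pos: [0.3632, -0.2988, 0.0611]
tool_rot: [-0.706, 0.04, -0.04, 0.706]
force: [0.4, -0.7, -0.4]
finger_gap: 0.466
```

Request:
send_rows(
  plan=[
    {"linear":[0,-0.3,0],"roll":0},
    {"linear":[0,-0.8,0],"roll":0},
    {"linear":[0,-1,0],"roll":0},
    {"linear":[0,-1,0],"roll":0},
    {"linear":[0,-1,0],"roll":0},
  ],
)

```text
t: 23.15
tcp_pos: [0.363, -0.2986, 0.1857]
tool_rot: [0.706, -0.04, 0.04, -0.706]
force: [0.2, 0.6, 0.8]
finger_gap: 0.466
```

Request:
send_rows(
  plan=[
    {"linear":[0,0,0],"roll":0},
    {"linear":[0,0,0],"roll":0},
    {"linear":[0,0,0],"roll":0},
    {"linear":[0,0,0],"roll":0},
    {"linear":[0,0,0],"roll":0},
  ],
)

```text
t: 23.78
tcp_pos: [0.363, -0.2986, 0.1835]
tool_rot: [-0.706, 0.041, -0.04, 0.706]
force: [-0.4, -0.4, 0.0]
finger_gap: 0.465
```

```bash
python3 -c "
from h import *
t=shot('r',('wrist','scene','side'))
for n in ('bench_timer','beaker_glass','pump_bottle'): print(n,manip.look_for('side',n)[:1])
np.save('t7.npy',t)
i=cv2.imread('pics/r_side.png');cv2.imwrite('pics/r1.png',cv2.resize(i[170:350,110:310],None,fx=3,fy=3))"
```

```text
t 23.77 tcp st [  -7.2 -416.7  183.5] toolyaw -0.1142 F [-0.4 -0.4  0. ] gap 39.7
bench_timer [{'extent': [122.5, 292.8, 154.9, 345.3], 'p': 0.29}]
beaker_glass [{'extent': [341.1, 132.4, 360.1, 156.3], 'p': 0.83}]
pump_bottle [{'extent': [124.9, 291.9, 154.2, 342.6], 'p': 0.71}]
```

View pics/r_wrist.png

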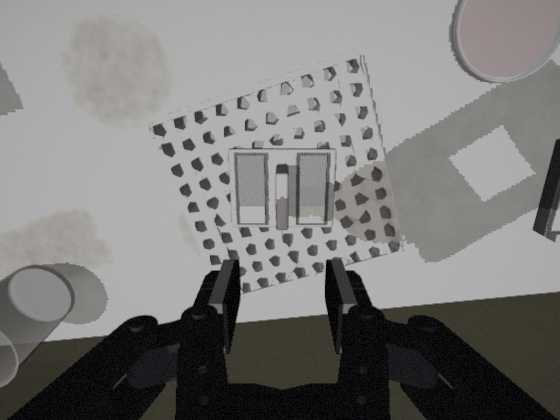

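View pics/r1.png

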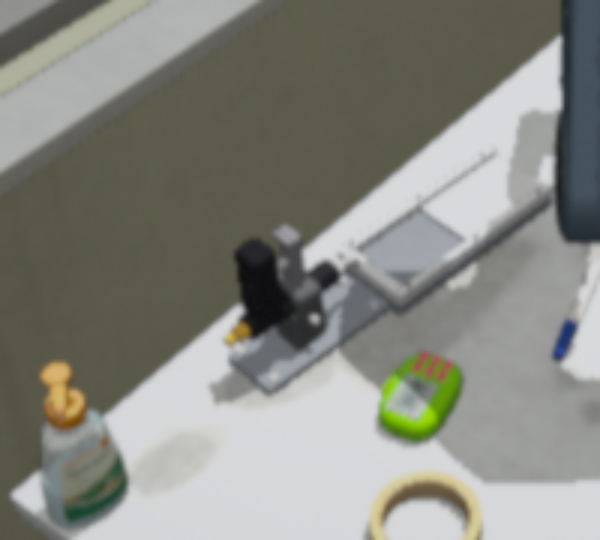

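```bash
python3 -c "
from h import *
print(manip.sign_off(), manip.sense()['t'])"
```

```text
the job is handed in; nothing more can be done
the job is handed in; nothing more can be done
```

I did every step of the task and handed the job in at about 24 s of the 64 s allowed; no verdict is reported back.

- **Slide and drop:** I pushed the tray by its rib, and a picture showed it flat on the deck about 71 mm before the pocket. It then dropped into the pocket, with gaps visible at both ends.
- **Trigger:** I squeezed the trigger and handle together to a 44 mm opening, where fully squeezed is 45 mm. I held it there for about 1.3 s. After I let go, the trigger looked fully out again.
- **Lift and placing:** I lifted the tray level and lowered it onto the rack in small steps, until the force reading rose to 15 N on contact. Then I eased off and let go.

**Last checks:**
- The wrist picture shows the tray flat and a few millimetres from the rack's centre by eye; the limit is 45 mm.
- The fingers are clear above the tray, with about zero force.
- The timer, beaker and pump bottle look undisturbed in the pictures; I did not measure their positions against the start.

**What disagreed:**
- The rack's sides measured about 178 mm against the 190 mm given, and the trigger-to-handle distance measured 51 to 58 mm against 60 mm. I put both down to rounded edges and small calibration errors.
- In the last side picture the network put its timer box on the pump bottle, with a low score of 0.29. The picture itself shows the timer in place.

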